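# Hang the die board in front of the gauge plate on a sprung hook

## Robot

A 6-joint arm with a two-finger parallel gripper is mounted at the origin on a cart in front of the work surface, level with it; the furniture and walls round the work are solid. World frame = base frame: x ahead of the robot, y to its left, z up, the work surface at z = 0. Lengths are in m, angles in rad, forces in N, time in s.
With the tool pointing down it reaches from about 0.325 to 0.9 m from the base axis. Payload 3.5 kg.
Tool frame: the origin (TCP) lies midway between the tips of the shut fingers; the grasp point (between the pads) lies 19 mm behind it; z points along the fingers, y is the direction in which the jaws open and shut (so a half turn about z gives the same grasp; the last joint's range is limited). The gripper opens to 85 mm and grips with 20 to 120 N. Pads are 22 mm wide; open, the fingers measure 114 mm over their backs; the gripper's body (76 mm by 85 mm) begins 54 mm behind the grasp point. The pads swing forward as they close: fully open they stand 13 mm farther back than shut.
Start: joints at [1.071, 0.276, -0.026, 1.268, 0, 1.467], TCP at [0.242, 0.576, 0.231] pointing down, gripper open.
Joint ranges: [-3.12, 3.12], [-0.85, 1.88], [-1.08, 1.24], [-1.95, 2.15], [-1.57, 1.53], [-3.14, 3.14]. Speed limits (rad/s): [2.57, 2.57, 3.14, 3.14, 3.14, 3.14].

## Interface

Orientations are given as a rotation vector (axis times angle).
In Python, from cell import ctrl gives the robot as it stands.
- The arm moves only by the tool move_arm, never from a script. Its argument "series" is a list of rows, each a list of 7 numbers: the shift along the world's x, y, z scaled (see below), then the turn, a rotation vector about the world's x, y, z scaled (see below), then the closure, from 0 (fully open) to 1 (shut). A call has 1 to 5 rows; each row is the pose to reach, as a shift and turn from the pose commanded when the call began; what a row does not reach only later rows make up. The controller multiplies each number of a shift by 0.25 m and each number of a turn by 1.5 rad. A row lasts 1/12 s, in which the tool goes at most 41.7 mm and 7.16 degrees, less where a joint would pass 70% of its speed; a pose out of reach is approached as far as the arm can. A call with a number of a shift or a turn outside -1 to 1 is refused whole. A call with a gripper value outside its range is refused whole. The fingers move at their own pace and stop on an object; the grip force is fixed at half the most. Time passes only in rows, so rows that repeat a pose let the fingers close. It gives the time, the measured TCP pose, the force and the opening at its end, in the units of the state.
- ctrl.state(): the state, without advancing time (a new reading comes with each control period).
- ctrl.grab_frame(name): name is "scene" or "side" or "wrist"; returns a dict with "img" (384x512x3 uint8, red, green, blue), "camera_matrix" (3x3 intrinsics, pixels), "rvec" (rotation vector, rad) and "tvec" (3), from world to camera coordinates, as OpenCV has them. Camera axes: x right, y down, z forward; pixel columns grow to the right and rows downward; lengths in m; the calibration is good to about 2 mm. A picture is of the moment at which its call begins. There is no depth.
- ctrl.close_job(): hands the job in, once; it reports no verdict.
The state is a dict: "t": time; "joint_positions": joint angles; "joint_velocities": joint speeds; "joint_torque": joint torques, N m; "tcp_pos": TCP position; "tcp_rot": TCP orientation; "force": force on the tool from outside, world axes, zero at the start; "moment": the same for the moment, N m; "gripper_width": finger opening in m.
Only numpy, scipy, OpenCV 4.12 (cv2) and the standard library are available. Lean on these libraries where they do the work, as an engineer would, in place of code of your own. Each camera call takes 0.05 s, during which the arm holds its last target. There are 200 camera calls.

## Task

Lift the grey die board out of its wooden stand and hang it on the hook, in front of the steel gauge plate that already hangs there, with its two round dies facing away from the hook's post, so that both plates hang straight down behind the upturned tip. There is room for the board only while it presses the gauge plate back against the sprung brass collar, so keep it pressed back with about 8 N while you lower it until its slot sits right down on the arm; never press the gauge plate with more than 15 N, do not knock it off the hook, and leave the loupe, the round tin and the steel ring where they are.

Things in the scene. Friction and masses are not known exactly. Their poses are not given: they have to be found in the camera images.
- board_grip (a point): Grip point of the die board: a grey plastic block 26 thick (x), 56 wide (y), 126 tall (z), about 180 g, two round metal dies low on its front. On the plate's centre lines, 18 mm below its top edge; z up. Grip it here across the 26 mm thickness: solid for 56 mm from the top. -x is its front, which faces away from the hook's post when hung. It starts upright in the stand.
- board_slot (a point): Middle of the upper edge of the die board's slot, half-way through the thickness: 56 mm below the board's top, 38 mm below board_grip, 70 mm above its lower edge. The slot goes right through along x, 18 wide (y), and reaches 30 mm down from this point. Axes as board_grip. With the board seated on the arm this point is 125 mm above the bench.
- gauge_slot (a point): Middle of the upper edge of the slot in the steel gauge plate (6 thick (x), 40 wide (y), 82 tall, 60 g), half-way through. Plate top 12 mm above, lower edge 70 mm below this point; slot 18 wide, 26 tall. It hangs on the arm, this point 125 mm above the bench, and slides freely anywhere in the 24 mm of play between collar and tip: its place does not tell where the tip is.
- hook_base: Dark steel base of the hook, 170 x 80 x 8, fixed; origin on the bench; it reaches from x = -105 to +65 mm. The hook's arm lies over this body's x axis (y = 0) and points to -x, roughly to the robot. The post that carries it (131 mm high, 16 thick) is clamped on the base with its axis anywhere from x = -20 to +20 mm: this is not measured.
- hook_line (a point): Point of the base straight above its origin, at the height of the arm's top (125 mm). The arm is a round bar, 10 mm diameter. Counted from the post's axis towards -x: front face of the brass collar (24 mm diameter, round the arm) at 30 mm, back of the upturned tip at 60 mm, front of the tip at 70 mm. The tip is 10 mm thick, its flat top 137 mm above the bench.
- gauge: The gauge plate (origin as gauge_slot). Behind it the brass collar slides back on a spring: gives from 2 N, 2 mm back at 6 N, at its rigid stop 3.5 mm back at 9 N. Board and gauge plate (32 mm) exceed the free gap (30 mm), so the board drops behind the tip only while pressed with over 6 N. Then the spring clamps both; friction may keep the board from sinking by itself.
- die_board: The die board itself; its origin and axes are those of board_slot.
- board_stand: Wooden stand, 82 (x) x 90 (y) x 34 high, fixed; origin under its centre on the bench. The board stands in its slot, 30 wide (x), 66 long (y), floor 8 mm above the bench; the board's x axis lies along the stand's. Stand and hook may change sides.
- loupe: Black eye loupe, 35 mm diameter, 34 high, standing loose; leave alone. Origin under its centre.
- parts_tin: Round light metal tin, 50 mm diameter, 21 high, loose; leave alone. Origin under its centre.
- case_ring: Steel ring, 43 mm outer diameter, 14 high, lying loose; leave alone. Origin under its centre.
Mind the look-alikes: they are no part of the job. Leave any orange look-alike of the die_board alone. Leave any green look-alike of the board_stand alone.

How it is judged:
By the outcome, as a careful person would: the job done as asked, in the order asked, and still so for the second after the job is handed in, with the robot touching nothing.
It also fails if it takes over 54 s, if anything falls off the work surface, if the arm or the gripper's body presses on something with over 40 N, if the wrist force passes 120 N, or if a joint passes its speed limit or range.

## Working session

There is one attempt and no reset: what is moved stays moved. The work goes in short steps, Python scripts to look and compute and a tool call to move; the robot and the scene stay as the last step left them, time stands still between calls to the robot, and variables do not carry over. Pictures are saved under pics/ and viewed, about 8 in all and at most 12, crops included, and the job is handed in when it is done.

Besides the shell and the picture viewer there is one more tool, called after "Call:" as name([rows], argument=value, ...), one row to a line, values as JSON. move_arm: Moves the arm, as the interface text tells. Its arguments: {"type":"object","properties":{"series":{"type":"array"}},"required":["series"]}

```bash
ls; mkdir -p pics; cat > h.py <<'E'
import numpy as np, cv2
from cell import ctrl
def grab(n, save=None):
    f=ctrl.grab_frame(n)
    if save: cv2.imwrite('pics/'+save,f['img'][:,:,::-1])
    return f
def ray(f,uv):
    R=cv2.Rodrigues(np.array(f['rvec'],float))[0]; t=np.array(f['tvec'],float).ravel()
    d=R.T@np.linalg.inv(f['camera_matrix'])@np.array([uv[0],uv[1],1.0])
    return -R.T@t, d/np.linalg.norm(d)
def onz(f,uv,z):
    c,d=ray(f,uv); return c+d*(z-c[2])/d[2]
def tri(f1,a,f2,b):
    c1,d1=ray(f1,a); c2,d2=ray(f2,b)
    s=np.linalg.lstsq(np.c_[d1,-d2],c2-c1,rcond=None)[0]
    p,q=c1+s[0]*d1,c2+s[1]*d2
    return (p+q)/2, np.linalg.norm(p-q)
def proj(f,P):
    return cv2.projectPoints(np.array(P,float).reshape(-1,1,3),np.array(f['rvec'],float),np.array(f['tvec'],float),f['camera_matrix'],None)[0].reshape(-1,2)
E
python3 - <<'E'
from h import *
import pickle
F={n:grab(n,n+'0.png') for n in('scene','side','wrist')}
pickle.dump(F,open('F0.pkl','wb'))
for n in F: print(n,ray(F[n],(256,192)),F[n]['camera_matrix'][0,0])
print(ctrl.state())
a=np.vstack([np.hstack([F['scene']['img'],F['side']['img']])])
cv2.imwrite('pics/both.png',cv2.resize(a[:,:,::-1],(800,300)))
E
```

```text
pics
scene (array([-0.15569116, -0.48811539,  0.48394336]), array([ 0.76691173,  0.47146848, -0.43538934])) 396.82539299538047
side (array([ 0.18951615, -0.85497405,  0.43090609]), array([ 0.29350433,  0.89123158, -0.34577664])) 448.0185437114833
wrist (array([0.1713198 , 0.60584643, 0.37318036]), array([ 0.28675286, -0.10311603, -0.95243891])) 269.3713941075221
{'t': 0.15, 'joint_positions': array([ 1.07062610e+00,  2.76967891e-01, -2.75347221e-02,  1.26800080e+00,
       -1.43618008e-05,  1.46737684e+00]), 'joint_velocities': array([ 4.43240159e-04, -3.54192917e-05,  3.84512754e-03, -1.68909235e-04,
       -9.12675214e-04,  6.57475033e-04]), 'joint_torque': array([-3.60734350e-05, -4.46057868e+01,  2.95639032e+01,  1.05445023e-02,
       -1.30048475e-04, -1.22268327e-05]), 'tcp_pos': array([0.24125154, 0.57591476, 0.23042528]), 'tcp_rot': array([-6.19037578e-01, -3.07949486e+00,  2.56659051e-03]), 'force': array([-0.33348647,  0.51267268, -0.49633898]), 'moment': array([ 0.01403169,  0.00902547, -0.04135399]), 'gripper_width': 0.08506419289550048}
```

View pics/scene0.png

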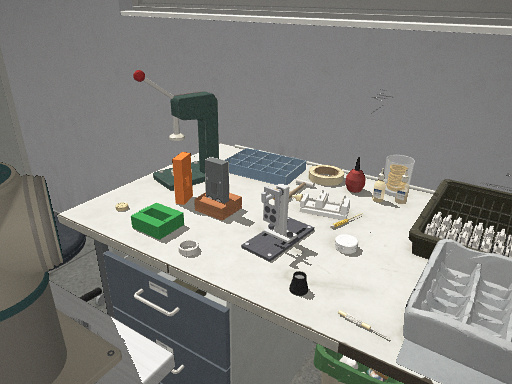

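View pics/side0.png

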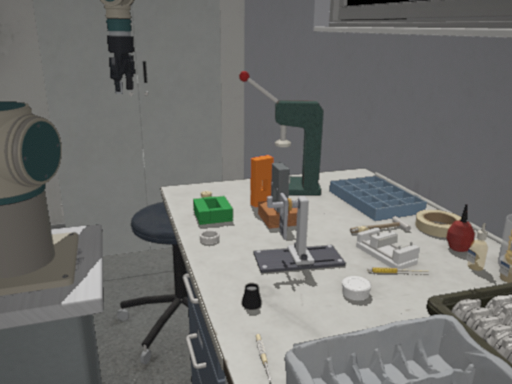

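The scene picture shows the grey board at (217,180) in the brown stand (218,205). There are two look-alikes: the orange block at (183,178) and the green stand at (158,220). The hook with the gauge plate is at (278,215), the loupe at (299,283), the ring at (188,247) and the tin at (346,243). Only the grey block in the wooden stand fits the description, so I'll confirm it in an enlarged crop.

```bash
python3 - <<'E'
from h import *
import pickle
F=pickle.load(open('F0.pkl','rb'))
a=F['scene']['img'][140:265,165:325]; b=F['side']['img'][140:280,240:360]
a=cv2.resize(a,None,fx=4.6,fy=4.6,interpolation=cv2.INTER_CUBIC)
cv2.imwrite('pics/c1.png',a[:,:,::-1])
b=cv2.resize(b,None,fx=4.2,fy=4.2,interpolation=cv2.INTER_CUBIC)
cv2.imwrite('pics/c2.png',b[:,:,::-1])
E
```

```text
(no output)
```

View pics/c1.png

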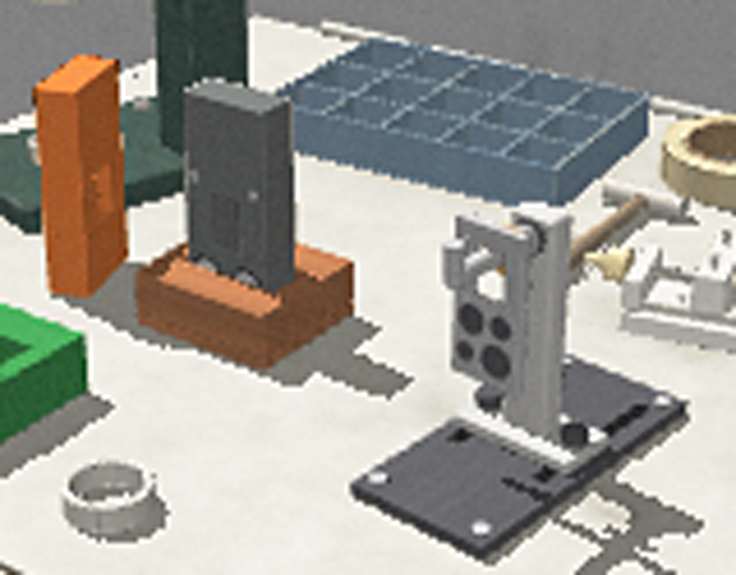

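View pics/c2.png

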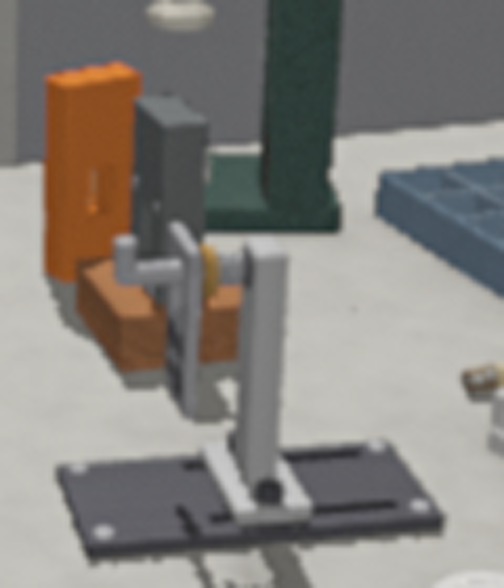

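Crop c1 shows the grey block in the wooden stand, its front with the dies (about crop (205,265) and (245,278)) facing the robot side. Crop c2 shows the hook with the tip at crop (125,255), the gauge plate at (188,320) and the collar at (210,270). Next I compute positions.

```bash
python3 - <<'E'
from h import *
import pickle
np.set_printoptions(precision=4,suppress=True)
F=pickle.load(open('F0.pkl','rb')); S,D=F['scene'],F['side']
s=lambda x,y:(165+(x+.5)/4.6-.5,140+(y+.5)/4.6-.5)
d=lambda x,y:(240+(x+.5)/4.2-.5,140+(y+.5)/4.2-.5)
print('board top'); 
for p in[(187,90),(207,80),(294,97),(271,112)]: print(onz(S,s(*p),.134)[:2])
print('orange top')
for p in[(38,88),(72,57),(119,62),(84,97)]: print(onz(S,s(*p),.126)[:2])
print('stand top')
for p in[(138,280),(267,344),(354,264)]: print(onz(S,s(*p),.034)[:2])
print('base scene');
B=[onz(S,s(*p),.008)[:2] for p in[(352,488),(487,550),(687,405),(572,357)]]; print(np.array(B),np.mean(B,0))
B2=[onz(D,d(*p),.008)[:2] for p in[(58,468),(92,547),(442,518),(385,440)]]; print(np.array(B2),np.mean(B2,0))
print('tip top',onz(S,s(455,243),.137)[:2],onz(D,d(125,238),.137)[:2], tri(S,s(455,243),D,d(125,238)))
print('post top',onz(S,s(542,212),.131)[:2],onz(D,d(266,248),.131)[:2])
for n,uv,z in[('loupe',(299,290),0),('ring',(188,249),.0),('tin',(346,248),0)]: print(n,onz(S,uv,z)[:2])
E
```

```text
board top
[0.5455 0.0897]
[0.5632 0.0903]
[0.5697 0.0377]
[0.5458 0.035 ]
orange top
[0.5177 0.1701]
[0.5645 0.1878]
[0.5735 0.1611]
[0.5219 0.1411]
stand top
[0.5093 0.0987]
[ 0.4915 -0.0007]
[0.5914 0.0137]
base scene
[[ 0.44   -0.0876]
 [ 0.4327 -0.1649]
 [ 0.5979 -0.1859]
 [ 0.6088 -0.1143]] [ 0.5199 -0.1382]
[[ 0.4378 -0.09  ]
 [ 0.4297 -0.1651]
 [ 0.5915 -0.1865]
 [ 0.6024 -0.1081]] [ 0.5153 -0.1374]
tip top [ 0.4623 -0.1259] [ 0.4558 -0.126 ] (array([ 0.4545, -0.1305,  0.14  ]), np.float64(0.002462939678193158))
post top [ 0.5238 -0.1357] [ 0.5175 -0.1402]
loupe [ 0.388  -0.2528]
ring [0.3755 0.0065]
tin [ 0.571  -0.2754]
```

```bash
python3 - <<'E'
from h import *
import pickle
np.set_printoptions(precision=3,suppress=True)
F=pickle.load(open('F0.pkl','rb')); S,D=F['scene'],F['side']
for uv in[(155,177),(175,187),(205,180),(218,172)]: print('press base',onz(S,uv,.01)[:2])
print('ball',tri(S,(139.5,75.5),D,(244,76)))
print('head',tri(S,(177,134),D,(283,144)), tri(S,(172,97),D,(276,103)))
for uv in[(240,272),(313,232)]: pass
from scipy.spatial.transform import Rotation as R
r=R.from_rotvec(ctrl.state()['tcp_rot']).as_matrix(); print(r)
W=F['wrist']; c,dd=ray(W,(256,192)); p=ctrl.state()['tcp_pos']
print('cam in tool',r.T@(c-p), 'dir',r.T@dd)
E
```

```text
press base [0.596 0.324]
press base [0.577 0.228]
press base [0.662 0.19 ]
press base [0.732 0.195]
ball (array([0.521, 0.263, 0.315]), np.float64(0.0026625086402377817))
head (array([0.635, 0.262, 0.136]), np.float64(0.012035379599846725)) (array([0.602, 0.239, 0.251]), np.float64(0.007561307728666994))
[[-0.922  0.386 -0.001]
 [ 0.386  0.922 -0.002]
 [ 0.    -0.002 -1.   ]]
cam in tool [ 0.076  0.    -0.143] dir [-0.304  0.017  0.952]
```

Call:
move_arm([
  [0.16,-0.8,0.12,0,0,-0.3,0],
  [0.16,-0.8,0.12,0,0,-0.3,0],
  [0.16,-0.8,0.12,0,0,-0.3,0],
  [0.16,-0.8,0.12,0,0,-0.3,0],
  [0.16,-0.8,0.12,0,0,-0.3,0],
])

```text
t: 0.57
tcp_pos: [0.2812, 0.3743, 0.2611]
tcp_rot: [-1.294, -2.863, 0.002]
force: [1.2, -0.7, 0.4]
gripper_width: 0.0855
```

Call:
move_arm([
  [0.2,-0.8,0.0,0,0,-0.3,0],
  [0.2,-0.8,0.0,0,0,-0.3,0],
  [0.2,-0.8,0.0,0,0,-0.3,0],
  [0.2,-0.8,0.0,0,0,-0.3,0],
  [0.2,-0.8,0.0,0,0,-0.3,0],
])

```text
t: 0.98
tcp_pos: [0.3311, 0.1745, 0.2612]
tcp_rot: [1.9, 2.502, 0.0]
force: [-0.0, -0.3, -0.4]
gripper_width: 0.0858
```

Call:
move_arm([
  [0.4,-0.56,0.0,0,0,-0.18,0],
  [0.4,-0.56,0.0,0,0,-0.18,0],
  [0.4,-0.56,0.0,0,0,-0.18,0],
  [0.4,-0.56,0.0,0,0,-0.18,0],
  [0.4,-0.56,0.0,0,0,-0.18,0],
])

```text
t: 1.4
tcp_pos: [0.4351, 0.0317, 0.2614]
tcp_rot: [2.221, 2.216, 0.001]
force: [0.7, 0.0, -0.4]
gripper_width: 0.0853
```

Call:
move_arm([
  [0.4,-0.04,0.0,0,0,0,0],
  [0.4,-0.04,0.0,0,0,0,0],
  [0.4,-0.04,0.0,0,0,0,0],
  [0.4,-0.04,0.0,0,0,0,0],
  [0.4,-0.04,0.0,0,0,0,0],
])

```text
t: 1.82
tcp_pos: [0.5313, 0.0266, 0.2605]
tcp_rot: [-2.216, -2.225, 0.002]
force: [-0.3, -0.6, -0.1]
gripper_width: 0.086
```

```bash
python3 - <<'E'
from h import *
import pickle
f=grab('wrist'); pickle.dump((f,ctrl.state()),open('W1.pkl','wb'))
s=ctrl.state(); print(s['t'],s['tcp_pos'],s['tcp_rot'],s['joint_positions'],s['force'])
cv2.imwrite('pics/w1.png',cv2.resize(f['img'],(768,576),interpolation=cv2.INTER_CUBIC)[:,:,::-1])
print(proj(f,[[.557,.063,.134],[.557,.063,0],s['tcp_pos']]))
E
```

```text
1.8667 [0.53041511 0.02682484 0.26067233] [-2.21523969 -2.22479006  0.00252894] [-7.12693694e-02  9.70759439e-02 -1.82218989e-01  1.29407505e+00
  9.30480288e-05  1.49522490e+00] [-0.05001515 -0.29494593 -0.06866599]
[[277.77962465 147.95713425]
 [269.38753702 134.56436233]
 [250.51437002 240.89138467]]
```

View pics/w1.png

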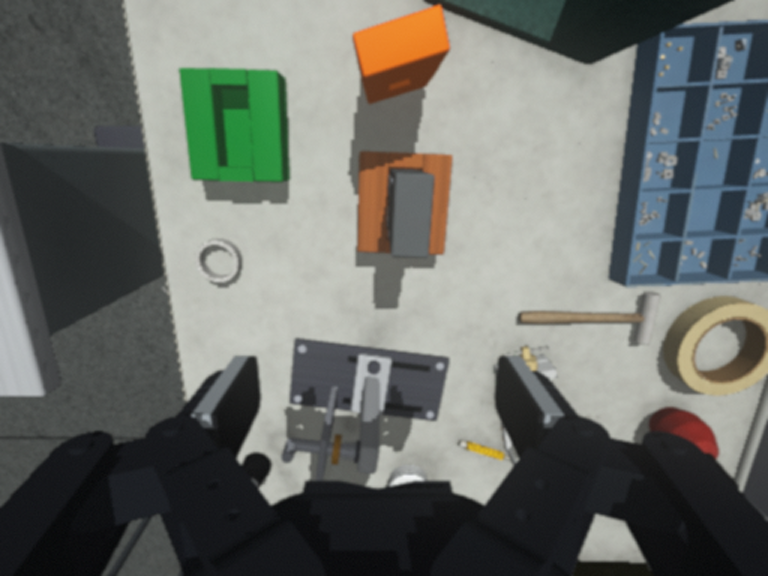

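The wrist view (1.5x) shows the board top at (412,213), the stand around it and the hook base corners at (297,340), (448,357), (438,418) and (289,400). The tip is at (288,450), the gauge plate at (328,430), the collar at (337,448) and the post at (370,420).

```bash
python3 - <<'E'
from h import *
import pickle
np.set_printoptions(precision=4,suppress=True)
f,s=pickle.load(open('W1.pkl','rb')); im=f['img'].astype(int)
print(im[142,274],im[142,262],im[142,290], im[120,275],im[165,275])
def rect(m,z,off=(0,0)):
    c=max(cv2.findContours(m.astype(np.uint8),0,2)[0],key=cv2.contourArea)
    P=np.array([onz(f,p+np.array(off),z)[:2] for p in c[:,0].astype(float)])
    r=cv2.minAreaRect((P*1e3).astype(np.float32)); return r
g=im.mean(2); sat=im.max(2)-im.min(2)
roi=np.zeros(g.shape,bool); roi[105:178,250:300]=1
m=roi&(sat<22)&(g>im[142,274].mean()-14)&(g<im[142,274].mean()+18)
print('board top',rect(m,.134))
roi[:]=0; roi[95:178,232:308]=1
print('stand',rect(roi&(im[...,0]-im[...,2]>35),.034))
k=lambda x,y:((x+.5)/1.5-.5,(y+.5)/1.5-.5)
B=np.array([onz(f,k(*p),.008)[:2] for p in[(295,339),(449,357),(438,420),(289,400)]]);print(B)
for a,b in((0,1),(3,2)):v=B[b]-B[a];print(np.degrees(np.arctan2(v[1],v[0])),np.hypot(*v))
v=B[0]-B[3];print(np.hypot(*v),np.hypot(*(B[1]-B[2])))
for n,p,z in[('tiptop',(288,441),.137),('post top far',(373,378),.131),('gaugetop',(334,390),.137)]: print(n,onz(f,k(*p),z)[:2])
E
```

```text
[101 106 106] [76 77 76] [172 107  64] [104 108 108] [101 106 107]
board top ((549.26318359375, 63.8768424987793), (40.1541748046875, 61.69216537475586), 0.23451316356658936)
stand ((553.7529907226562, 64.58438110351562), (89.50900268554688, 81.43223571777344), 87.9535903930664)
[[ 0.443  -0.0807]
 [ 0.6088 -0.1013]
 [ 0.6007 -0.1811]
 [ 0.432  -0.1556]]
-7.07355168819558 0.167049209448946
-8.571412115743593 0.17055132436305848
0.07569513231652351 0.08015523165702275
tiptop [ 0.4612 -0.1083]
post top far [ 0.5278 -0.0558]
gaugetop [ 0.4986 -0.0626]
```

```bash
python3 - <<'E'
from h import *
import pickle
np.set_printoptions(precision=4,suppress=True)
f,s=pickle.load(open('W1.pkl','rb')); im=f['img'].astype(int)
g=im.mean(2); sat=im.max(2)-im.min(2)
roi=np.zeros(g.shape,bool); roi[108:176,257:296]=1
for lo in (92,97):
    m=(roi&(sat<12)&(g>lo)&(g<118)).astype(np.uint8)
    m=cv2.morphologyEx(m,cv2.MORPH_OPEN,np.ones((3,3)))
    c=max(cv2.findContours(m,0,2)[0],key=cv2.contourArea)
    print(cv2.boundingRect(c),cv2.contourArea(c))
    P=np.array([onz(f,p,.134)[:2] for p in c[:,0].astype(float)])*1e3
    print(cv2.minAreaRect(P.astype(np.float32)))
for y in(120,135,150,165): print(y,g[y,256:294].astype(int))
E
```

```text
(257, 115, 33, 61) 1372.5
((552.8497314453125, 64.95370483398438), (32.9731559753418, 59.567569732666016), 0.23378416895866394)
(263, 116, 26, 55) 1173.0
((553.8550415039062, 67.33041381835938), (53.54142761230469, 22.96506690979004), 88.29146575927734)
120 [110 101  85  74  86  96  78  74  92 103 107 106 105 105 105 106 105 105
 104 106 107 107 106 104 105 105 106 105 104 106 105 103 101 104 113 115
 114 113]
135 [ 98  74  58  52  50  54  68  88 101 105 106 103 105 105 104 105 104 106
 105 105 103 106 106 105 105 105 104 105 106 105 102  98 101 110 114 113
 110 108]
150 [ 61  59  58  52  52  66  86  98 103 104 105 104 103 105 104 105 105 104
 104 104 105 104 105 104 104 104 105 103 104 101  96 100 109 114 111 109
 107 110]
165 [ 63  65  65  64  67  81  95 101 103 103 103 103 103 104 103 104 103 105
 102 104 104 103 104 104 105 105 105 104 101  99 101 108 113 110 107 106
 109 112]
```

Call:
move_arm([
  [0.094,0.158,0,0,0,-0.023,0],
  [0.094,0.158,0,0,0,-0.023,0],
  [0.094,0.158,-0.2,0,0,-0.023,0],
  [0.094,0.158,-0.3,0,0,-0.023,0],
  [0.094,0.158,-0.3,0,0,-0.023,0],
])

```text
t: 2.28
tcp_pos: [0.5478, 0.0667, 0.1796]
tcp_rot: [-2.246, -2.182, 0.016]
force: [-1.8, 1.2, -2.1]
gripper_width: 0.0852
```

Call:
move_arm([
  [0,0,-0.1,0,0,0,0],
  [0,0,-0.2,0,0,0,0],
  [0,0,-0.3,0,0,0,0],
  [0,0,-0.356,0,0,0,0],
  [0,0,-0.356,0,0,0,0],
])

```text
t: 2.7
tcp_pos: [0.5517, 0.0661, 0.0956]
tcp_rot: [-2.252, -2.185, 0.007]
force: [0.4, 1.8, 1.0]
gripper_width: 0.0856
```

```bash
python3 - <<'E'
from h import *
s=ctrl.state(); print(s['t'],s['tcp_pos'],s['tcp_rot'],s['force'])
f=grab('side','s1.png'); g=grab('scene')
a=cv2.resize(f['img'][90:290,200:360],None,fx=3,fy=3,interpolation=cv2.INTER_CUBIC)
b=cv2.resize(g['img'][100:265,160:320],None,fx=2,fy=2,interpolation=cv2.INTER_CUBIC); b=np.pad(b,((0,600-b.shape[0]),(0,0),(0,0)))
cv2.imwrite('pics/s1c.png',np.hstack([a,b])[:,:,::-1])
E
```

```text
2.7 [0.55166397 0.06612114 0.0955721 ] [-2.25153722 -2.18489226  0.00669162] [0.38380039 1.81876319 1.03669149]
```

View pics/s1c.png

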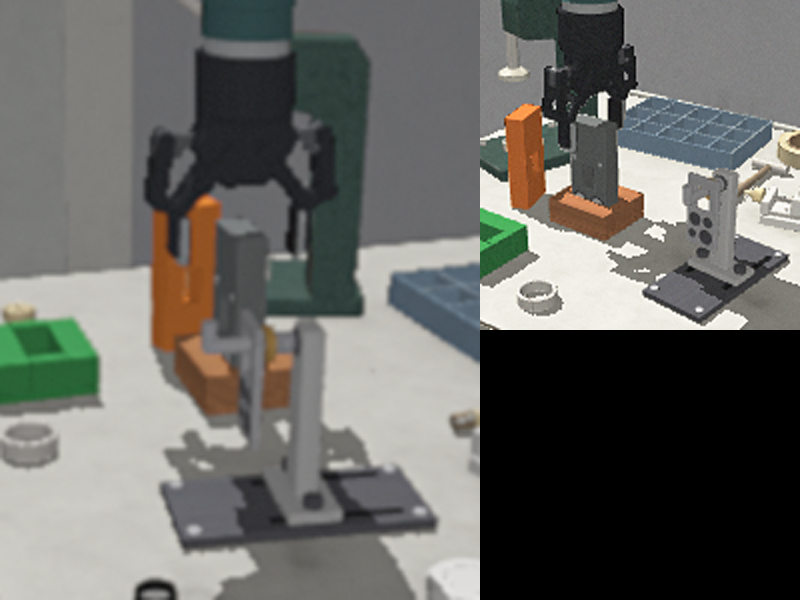

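The fingers straddle the grey board, with the left finger at crop (178,235) and the right at (298,225). The orange block is behind and clear. Closing.

Call:
move_arm([
  [0,0,0,0,0,0,0.4],
  [0,0,0,0,0,0,0.6],
  [0,0,0,0,0,0,0.8],
  [0,0,0,0,0,0,1],
  [0,0,0,0,0,0,1],
])

```text
t: 3.22
tcp_pos: [0.5554, 0.0659, 0.098]
tcp_rot: [2.255, 2.187, 0.001]
force: [-0.6, -0.3, 12.0]
gripper_width: 0.0255
```

Call:
move_arm([
  [0,0,0,0,0,0,1],
  [0,0,0,0,0,0,1],
  [0,0,0,0,0,0,1],
  [0,0,0,0,0,0,1],
  [0,0,0,0,0,0,1],
])

```text
t: 3.63
tcp_pos: [0.5551, 0.0659, 0.0981]
tcp_rot: [2.255, 2.187, 0.0]
force: [-1.4, -0.2, 5.3]
gripper_width: 0.025
```

```bash
python3 - <<'E'
from h import *
s=ctrl.state(); print(s['t'],s['tcp_pos'],s['tcp_rot'],s['force'],s['gripper_width'])
E
```

```text
3.6333 [0.55514887 0.06592498 0.09813378] [2.25489878e+00 2.18716319e+00 2.16817051e-04] [-1.38065495 -0.17009722  5.3018752 ] 0.025042111447108422
```

Call:
move_arm([
  [0,0,0.06,0,0,0,1],
  [0,0,0.16,0,0,0,1],
  [0,0,0.28,0,0,0,1],
  [0,0,0.4,0,0,0,1],
  [0,0,0.48,0,0,0,1],
])

```text
t: 4.05
tcp_pos: [0.5557, 0.0659, 0.2194]
tcp_rot: [2.254, 2.186, 0.002]
force: [0.6, 0.3, -1.8]
gripper_width: 0.0252
```

Call:
move_arm([
  [-0.08,0,0,0,0,0,1],
  [-0.2,0,0,0,0,-0.03,1],
  [-0.32,-0.05,0,0,0,-0.0675,1],
  [-0.44,-0.12,0,0,0,-0.0675,1],
  [-0.52,-0.2,0,0,0,-0.0675,1],
])

```text
t: 4.47
tcp_pos: [0.4213, 0.0163, 0.216]
tcp_rot: [-2.359, -2.071, 0.004]
force: [-0.5, -0.5, -2.8]
gripper_width: 0.0251
```

Call:
move_arm([
  [-0.03,-0.12,0,0,0,0,1],
  [-0.03,-0.25,0,0,0,0,1],
  [-0.03,-0.4,0,0,0,0,1],
  [-0.03,-0.5,0,0,0,0,1],
  [-0.03,-0.566,0,0,0,0,1],
])

```text
t: 4.88
tcp_pos: [0.417, -0.1279, 0.2168]
tcp_rot: [2.365, 2.067, -0.001]
force: [0.4, 0.3, -2.4]
gripper_width: 0.0251
```

Call:
move_arm([
  [0,0,0,0,0,0,1],
  [0,0,-0.04,0,0,0,1],
  [0,0,-0.08,0,0,0,1],
  [0,0,-0.1,0,0,0,1],
  [0,0,-0.1,0,0,0,1],
])

```text
t: 5.3
tcp_pos: [0.4156, -0.1237, 0.1897]
tcp_rot: [-2.358, -2.069, 0.003]
force: [0.4, -0.2, -2.5]
gripper_width: 0.0252
```

```bash
python3 - <<'E'
from h import *
import pickle
G={n:grab(n) for n in('scene','side','wrist')}
s=ctrl.state(); pickle.dump((G,s),open('G.pkl','wb'))
print(s['t'],s['tcp_pos'],s['tcp_rot'],s['force'],s['gripper_width'])
print({n:proj(G[n],[[.4545,-.1305,.137],s['tcp_pos']]).round() for n in G})
cv2.imwrite('pics/w2.png',cv2.resize(G['wrist']['img'],(768,576),interpolation=cv2.INTER_CUBIC)[:,:,::-1])
a=cv2.resize(G['side']['img'][130:280,210:345],None,fx=4,fy=4,interpolation=cv2.INTER_CUBIC)
cv2.imwrite('pics/s2.png',a[:,:,::-1])
E
```

```text
5.45 [ 0.41745647 -0.12482135  0.19204892] [-2.36111666e+00 -2.07157823e+00  2.45829888e-04] [ 0.22622197  0.23477854 -2.49839739] 0.02511045971742743
{'scene': array([[263., 194.],
       [251., 174.]]), 'side': array([[270., 197.],
       [250., 169.]]), 'wrist': array([[301., 209.],
       [253., 242.]])}
```

View pics/w2.png

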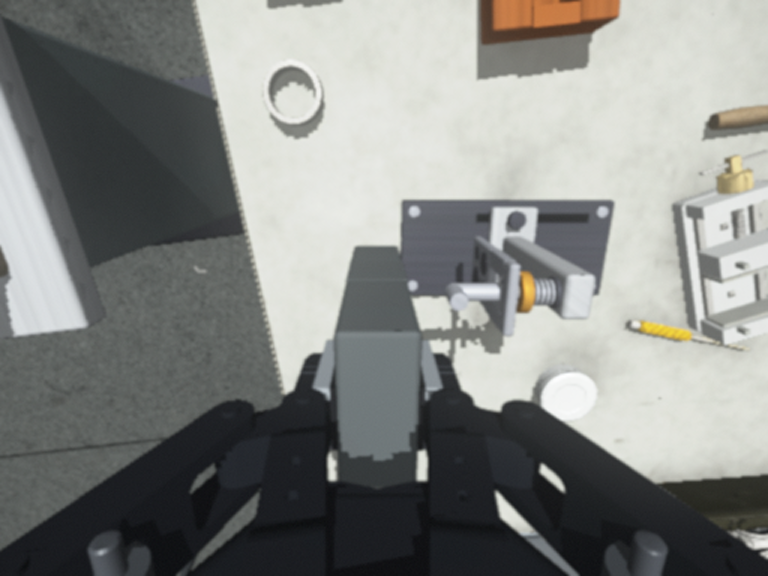

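View pics/s2.png

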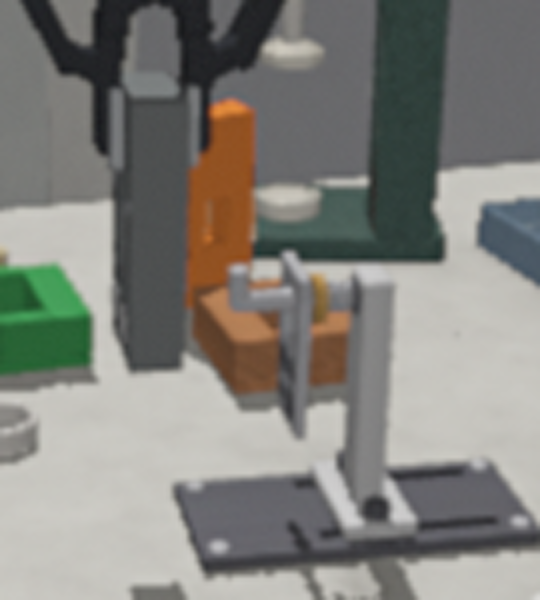

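The wrist view shows the tip top at (459,298), the arm line at row ≈291, the gauge plate at (498,285) and the collar at x≈525. The base edges run parallel to the image, so the yaw is right. The board's +y top edge is at row 332 and its lower edge at row 247. In the side crop the board stands left of the tip at (240,275), upright.

```bash
python3 - <<'E'
from h import *
import pickle
np.set_printoptions(precision=4,suppress=True)
G,s=pickle.load(open('G.pkl','rb')); W,S,D=G['wrist'],G['scene'],G['side']
k=lambda x,y:((x+.5)/1.5-.5,(y+.5)/1.5-.5)
d=lambda x,y:(210+(x+.5)/4-.5,130+(y+.5)/4-.5)
print('TCP',s['tcp_pos'])
for n,p,z in[('topedge L',(336,332),.228),('topedge R',(418,332),.228),('botedge L',(355,247),.102),('botedge R',(400,247),.102),('tip',(459,298),.137),('baseTL',(402,201),.008),('baseTR',(613,201),.008),('arm top?',(500,291),.125),('base BR',(602,296),.008)]:
    print(n,onz(W,k(*p),z)[:2])
print('side'); 
for n,p,z in[('tip',(238,267),.137),('post top',(370,275),.131)]: print(n,onz(D,d(*p),z)[:2])
# board bottom +? nearest corners in side: near face bottom corners
print('board near-bottom corners',onz(D,d(130,368),.102)[:2],onz(D,d(182,362),.102)[:2])
print('board top near corners',onz(D,d(126,96),.228)[:2],onz(D,d(188,97),.228)[:2])
print('tri W-D tip',tri(W,k(459,298),D,d(238,267)))
E
```

```text
TCP [ 0.4175 -0.1248  0.192 ]
topedge L [ 0.4085 -0.0943]
topedge R [ 0.4318 -0.0973]
botedge L [ 0.407  -0.0957]
botedge R [ 0.4331 -0.0992]
tip [ 0.4593 -0.1222]
baseTL [ 0.4416 -0.0826]
baseTR [ 0.6078 -0.1044]
arm top? [ 0.4837 -0.1255]
base BR [ 0.6017 -0.1839]
side
tip [ 0.4552 -0.1263]
post top [ 0.5166 -0.1384]
board near-bottom corners [ 0.3973 -0.1469] [ 0.4217 -0.1471]
board top near corners [ 0.3956 -0.1452] [ 0.4206 -0.1536]
tri W-D tip (array([ 0.4581, -0.1223,  0.1356]), np.float64(0.002835947952116014))
```

Against the board's own edges, the wrist view puts the hook line about 6–8 mm to +y of the board's centre. The scene and side views look at too flat an angle to judge y, so they disagree. I'll shift most of that, go to threading height and look again.

Call:
move_arm([
  [0.003,0.026,-0.04,0,0,0,1],
  [0.003,0.026,-0.08,0,0,0,1],
  [0.003,0.026,-0.11,0,0,0,1],
  [0.003,0.026,-0.124,0,0,0,1],
  [0.003,0.026,-0.124,0,0,0,1],
])

```text
t: 5.87
tcp_pos: [0.4171, -0.1185, 0.1597]
tcp_rot: [-2.361, -2.069, 0.002]
force: [0.2, -0.7, -1.8]
gripper_width: 0.025
```

```bash
python3 - <<'E'
from h import *
import pickle
G={n:grab(n) for n in('scene','side','wrist')}
s=ctrl.state(); pickle.dump((G,s),open('G2.pkl','wb'))
print(s['t'],s['tcp_pos'],s['tcp_rot'],s['force'],s['gripper_width'])
w=cv2.resize(G['wrist']['img'][130:250,215:415],None,fx=4,fy=4,interpolation=cv2.INTER_CUBIC)[:300]
w=cv2.resize(G['wrist']['img'][125:225,215:415],None,fx=4,fy=4,interpolation=cv2.INTER_CUBIC)
a=cv2.resize(G['scene']['img'][160:235,225:325],None,fx=4,fy=4,interpolation=cv2.INTER_CUBIC)
b=cv2.resize(G['side']['img'][170:220,230:330],None,fx=4,fy=4,interpolation=cv2.INTER_CUBIC); b=np.pad(b,((0,100),(0,0),(0,0)))
o=np.vstack([w[:,:800][:300] if 0 else w[:400],np.hstack([a,b])[:200]])
cv2.imwrite('pics/m3.png',o[:,:,::-1]); print(o.shape)
E
```

```text
6.0167 [ 0.41847872 -0.11923693  0.16141528] [2.36285919e+00 2.07002881e+00 1.38078266e-04] [-0.34894767 -0.03792495 -2.49599893] 0.025716334636987154
(600, 800, 3)
```

View pics/m3.png

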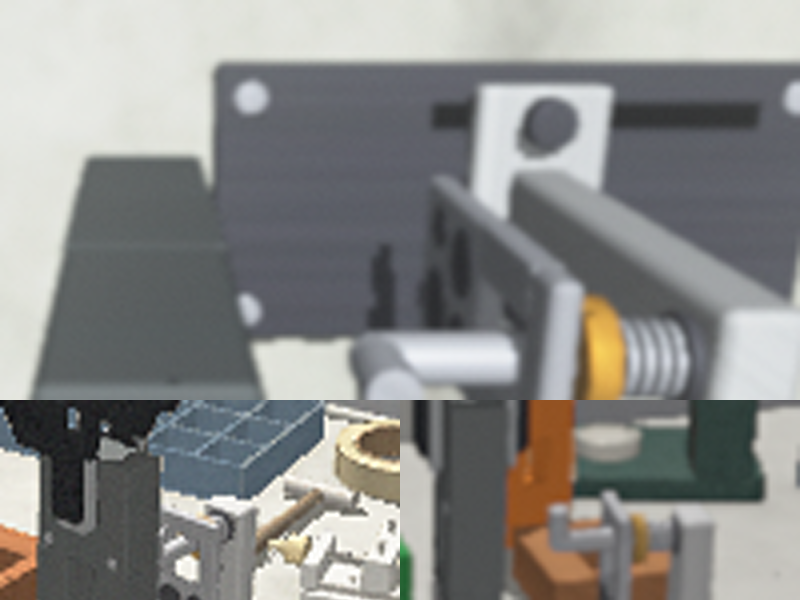

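The zoom (wrist crop 4x, offset (215,125)) shows the tip top centre at (398,385) and the arm bar from rows 332 to 382, axis at ≈357. The board's +y lower edge is at row 157 (columns 87–197) and its +y top edge at row ≈388. The base's +y edge is at row 64.

```bash
python3 - <<'E'
from h import *
import pickle
np.set_printoptions(precision=4,suppress=True)
G,s=pickle.load(open('G2.pkl','rb')); W,D=G['wrist'],G['side']; T=s['tcp_pos']
k=lambda x,y:(215+(x+.5)/4-.5,125+(y+.5)/4-.5)
a=np.radians(-7.5); ex=np.array([np.cos(a),np.sin(a)]); ey=np.array([-ex[1],ex[0]])
zt=T[2]
for n,p,z in[('bot',(142,157),zt-.09),('top',(148,388),zt+.036),('tip',(398,385),.137),('arm',(460,357),.120),('base+y L',(225,64),.008),('base+y R',(780,64),.008),('gauge topfront',(530,284),.137),('gauge topback',(580,284),.137),('collar front',(588,350),.120),('gauge +y top corner front',(435,180),.137)]:
    q=onz(W,k(*p),z)[:2]; v=q-T[:2]; print(n,q,'rel along %.1f lat %.1f mm'%(1e3*v@ex,1e3*v@ey))
d=lambda x,y:(230+(x-400+.5)/4-.5,170+(y-400+.5)/4-.5)
for n,p,z in[('side tip L',(550,508),.137),('side tip R',(568,508),.137),('board near L',(440,560),.12),('board near R',(502,560),.12),('gauge front',(603,500),.137),('post L',(675,512),.131),('post R',(714,512),.131)]:
    c,dd=ray(D,d(*p)); yy=T[1]+ (0.0 if 'board' not in n else -.028); q=c+dd*(yy-c[1])/dd[1]; v=(q-T)[:2]; print(n,q,'along %.1f'%(1e3*v@ex))
E
```

```text
bot [ 0.4202 -0.0914] rel along -1.9 lat 27.8 mm
top [ 0.4215 -0.0907] rel along -0.7 lat 28.7 mm
tip [ 0.4598 -0.1223] rel along 41.4 lat 2.4 mm
arm [ 0.4747 -0.1262] rel along 56.7 lat 0.5 mm
base+y L [ 0.4441 -0.0819] rel along 20.5 lat 40.4 mm
base+y R [ 0.5938 -0.1018] rel along 171.6 lat 40.2 mm
gauge topfront [ 0.4823 -0.1072] rel along 61.7 lat 20.3 mm
gauge topback [ 0.4904 -0.1083] rel along 69.9 lat 20.3 mm
collar front [ 0.4981 -0.1279] rel along 80.0 lat 1.8 mm
gauge +y top corner front [ 0.4679 -0.0877] rel along 44.8 lat 37.7 mm
side tip L [ 0.4538 -0.1192  0.134 ] along 35.0
side tip R [ 0.4627 -0.1192  0.1331] along 43.9
board near L [ 0.3925 -0.1472  0.126 ] along -22.1
board near R [ 0.4214 -0.1472  0.1227] along 6.6
gauge front [ 0.4802 -0.1192  0.1353] along 61.2
post L [ 0.5174 -0.1192  0.1254] along 98.1
post R [ 0.5379 -0.1192  0.1232] along 118.4
```

Lateral agreement is now good: base +0.3, arm +0.5, gauge +0.3 and tip +2.4 mm. I'll thread 45 mm along the arm with a 0.7 mm lateral trim, watching the force.

Call:
move_arm([
  [0.03,-0.002,0,0,0,0,1],
  [0.07,-0.007,0,0,0,0,1],
  [0.11,-0.0115,0,0,0,0,1],
  [0.15,-0.017,0,0,0,0,1],
  [0.1785,-0.0205,0,0,0,0,1],
])

```text
t: 6.43
tcp_pos: [0.4652, -0.1247, 0.1617]
tcp_rot: [2.362, 2.07, 0.001]
force: [-0.5, 0.9, -1.7]
gripper_width: 0.025
```

Call:
move_arm([
  [0,0,0,0,0,0,1],
  [0,0,0,0,0,0,1],
  [0,0,0,0,0,0,1],
])

```text
t: 6.68
tcp_pos: [0.4625, -0.124, 0.161]
tcp_rot: [-2.362, -2.07, 0.001]
force: [-0.8, 0.1, -2.1]
gripper_width: 0.0258
```

```bash
python3 - <<'E'
from h import *
import pickle
G={n:grab(n) for n in('scene','side','wrist')}
s=ctrl.state(); pickle.dump((G,s),open('G3.pkl','wb'))
print(s['t'],s['tcp_pos'],s['tcp_rot'],s['force'],s['moment'])
w=cv2.resize(G['wrist']['img'][125:235,225:365],None,fx=4,fy=4,interpolation=cv2.INTER_CUBIC)
b=cv2.resize(G['side']['img'][160:270,255:315],None,fx=4,fy=4,interpolation=cv2.INTER_CUBIC)
cv2.imwrite('pics/m4.png',np.hstack([w,b])[:,:,::-1])
E
```

```text
6.8333 [ 0.46235143 -0.12398579  0.16113374] [-2.36243908e+00 -2.06991261e+00  5.02243073e-04] [-0.7901744  -0.21686828 -2.49321946] [-0.00840614 -0.00231202 -0.06172953]
```

View pics/m4.png

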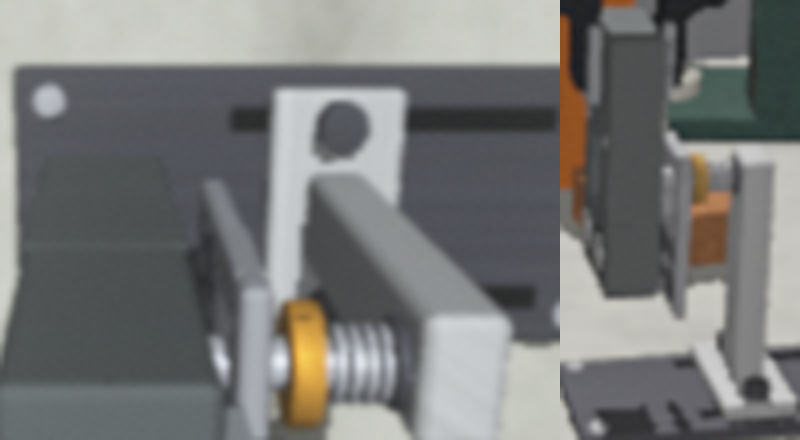

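The board is threaded over the tip without contact: the arm bar shows at (220,355), the gauge plate at (245,300), the collar at (305,360), and there is a clear gap from the board to the gauge plate. Now I advance in small steps.

Call:
move_arm([
  [0.008,-0.001,0,0,0,0,1],
  [0.016,-0.002,0,0,0,0,1],
  [0.024,-0.003,0,0,0,0,1],
  [0.032,-0.0042,0,0,0,0,1],
  [0.04,-0.0053,0,0,0,0,1],
])

```text
t: 7.25
tcp_pos: [0.4731, -0.1256, 0.1614]
tcp_rot: [-2.363, -2.07, 0.0]
force: [-0.6, -0.3, -2.4]
gripper_width: 0.0253
```

Call:
move_arm([
  [0.002,0,0,0,0,0,1],
  [0.004,-0.0005,0,0,0,0,1],
  [0.004,-0.0005,0,0,0,0,1],
  [0.004,-0.0005,0,0,0,0,1],
])

```text
t: 7.58
tcp_pos: [0.474, -0.1256, 0.1613]
tcp_rot: [-2.363, -2.07, -0.0]
force: [0.3, -0.2, -2.9]
gripper_width: 0.0256
```

Call:
move_arm([
  [0.002,0,0,0,0,0,1],
  [0.004,-0.0005,0,0,0,0,1],
  [0.004,-0.0005,0,0,0,0,1],
  [0.004,-0.0005,0,0,0,0,1],
])

```text
t: 7.92
tcp_pos: [0.4749, -0.1257, 0.1613]
tcp_rot: [-2.363, -2.07, -0.0]
force: [-0.5, 0.1, -2.3]
gripper_width: 0.0257
```

Call:
move_arm([
  [0.004,-0.0005,0,0,0,0,1],
  [0.004,-0.0005,0,0,0,0,1],
  [0.004,-0.0005,0,0,0,0,1],
  [0.004,-0.0005,0,0,0,0,1],
])

```text
t: 8.25
tcp_pos: [0.476, -0.1259, 0.1613]
tcp_rot: [2.363, 2.07, 0.0]
force: [0.1, -0.4, -2.5]
gripper_width: 0.0253
```

Call:
move_arm([
  [0.004,-0.0005,0,0,0,0,1],
  [0.004,-0.0005,0,0,0,0,1],
  [0.004,-0.0005,0,0,0,0,1],
  [0.004,-0.0005,0,0,0,0,1],
])

```text
t: 8.58
tcp_pos: [0.4763, -0.1259, 0.1612]
tcp_rot: [-2.362, -2.07, 0.001]
force: [-2.8, -0.2, -1.0]
gripper_width: 0.0252
```

Call:
move_arm([
  [0.004,-0.0005,0,0,0,0,1],
  [0.004,-0.0005,0,0,0,0,1],
  [0.004,-0.0005,0,0,0,0,1],
  [0.004,-0.0005,0,0,0,0,1],
])

```text
t: 8.92
tcp_pos: [0.4772, -0.126, 0.1611]
tcp_rot: [-2.362, -2.07, 0.002]
force: [-4.1, 0.6, -0.1]
gripper_width: 0.0253
```

Call:
move_arm([
  [0.004,-0.0005,0,0,0,0,1],
  [0.004,-0.0005,0,0,0,0,1],
  [0.004,-0.0005,0,0,0,0,1],
  [0.004,-0.0005,0,0,0,0,1],
])

```text
t: 9.25
tcp_pos: [0.478, -0.1261, 0.1611]
tcp_rot: [-2.362, -2.069, 0.002]
force: [-5.4, 0.4, 0.4]
gripper_width: 0.0251
```

Call:
move_arm([
  [0.003,-0.0004,0,0,0,0,1],
  [0.003,-0.0004,0,0,0,0,1],
  [0.003,-0.0004,0,0,0,0,1],
  [0.003,-0.0004,0,0,0,0,1],
])

```text
t: 9.58
tcp_pos: [0.4783, -0.1261, 0.161]
tcp_rot: [-2.361, -2.069, 0.003]
force: [-6.2, -0.2, 1.9]
gripper_width: 0.0252
```

Call:
move_arm([
  [0.003,-0.0004,0,0,0,0,1],
  [0.003,-0.0004,0,0,0,0,1],
  [0.003,-0.0004,0,0,0,0,1],
  [0.003,-0.0004,0,0,0,0,1],
])

```text
t: 9.92
tcp_pos: [0.4787, -0.1262, 0.161]
tcp_rot: [-2.361, -2.068, 0.004]
force: [-6.7, 0.3, 1.2]
gripper_width: 0.0258
```

Call:
move_arm([
  [0.003,-0.0004,0,0,0,0,1],
  [0.003,-0.0004,0,0,0,0,1],
  [0.003,-0.0004,0,0,0,0,1],
  [0.003,-0.0004,0,0,0,0,1],
])

```text
t: 10.25
tcp_pos: [0.4791, -0.1262, 0.1609]
tcp_rot: [-2.361, -2.068, 0.005]
force: [-6.8, 0.2, 1.8]
gripper_width: 0.0253
```

```bash
python3 - <<'E'
from h import *
import pickle
G={n:grab(n) for n in('side',)}
s=ctrl.state(); pickle.dump((G,s),open('G4.pkl','wb'))
print(s['t'],s['tcp_pos'],s['tcp_rot'],s['force'],s['moment'])
cv2.imwrite('pics/m5.png',cv2.resize(G['side']['img'][150:270,230:330],None,fx=5,fy=5,interpolation=cv2.INTER_CUBIC)[:,:,::-1])
E
```

```text
10.3 [ 0.47909794 -0.12620262  0.16087251] [-2.36063444 -2.06805922  0.00469986] [-7.26716223  0.04708423  1.31674885] [ 0.12423441  1.79928678 -0.01389185]
```

Call:
move_arm([
  [0.004,-0.0005,0,0,0,0,1],
  [0.004,-0.0005,0,0,0,0,1],
  [0.004,-0.0005,0,0,0,0,1],
  [0.004,-0.0005,0,0,0,0,1],
])

```text
t: 10.63
tcp_pos: [0.4797, -0.1262, 0.1608]
tcp_rot: [-2.36, -2.068, 0.006]
force: [-8.2, 1.1, 2.9]
gripper_width: 0.0253
```

Call:
move_arm([
  [0.001,0,-0.004,0,0,0,1],
  [0.001,0,-0.008,0,0,0,1],
  [0.001,0,-0.012,0,0,0,1],
  [0.001,0,-0.012,0,0,0,1],
])

```text
t: 10.97
tcp_pos: [0.4797, -0.126, 0.1575]
tcp_rot: [-2.36, -2.067, 0.006]
force: [-8.8, 0.9, 1.3]
gripper_width: 0.0254
```

Call:
move_arm([
  [0,0,-0.004,0,0,0,1],
  [0,0,-0.008,0,0,0,1],
  [0,0,-0.008,0,0,0,1],
])

```text
t: 11.22
tcp_pos: [0.4796, -0.126, 0.1555]
tcp_rot: [-2.359, -2.067, 0.006]
force: [-8.6, 0.2, 1.4]
gripper_width: 0.0254
```

Call:
move_arm([
  [0,0,-0.004,0,0,0,1],
  [0,0,-0.008,0,0,0,1],
  [0,0,-0.008,0,0,0,1],
])

```text
t: 11.47
tcp_pos: [0.4796, -0.1259, 0.1534]
tcp_rot: [-2.359, -2.067, 0.006]
force: [-8.0, 0.5, 2.2]
gripper_width: 0.025
```

Past the tip top with no jump in force. Continuing down at about 8 N.

Call:
move_arm([
  [0,0,-0.004,0,0,0,1],
  [0,0,-0.008,0,0,0,1],
  [0,0,-0.012,0,0,0,1],
  [0,0,-0.012,0,0,0,1],
])

```text
t: 11.8
tcp_pos: [0.4796, -0.1259, 0.1504]
tcp_rot: [-2.359, -2.067, 0.006]
force: [-8.7, 1.4, 1.2]
gripper_width: 0.0252
```

Call:
move_arm([
  [0,0,-0.004,0,0,0,1],
  [0,0,-0.008,0,0,0,1],
  [0,0,-0.012,0,0,0,1],
  [0,0,-0.012,0,0,0,1],
])

```text
t: 12.13
tcp_pos: [0.4795, -0.1259, 0.1474]
tcp_rot: [-2.359, -2.067, 0.006]
force: [-8.9, 0.7, 1.5]
gripper_width: 0.0248
```

Call:
move_arm([
  [0,0,-0.004,0,0,0,1],
  [0,0,-0.005,0,0,0,1],
  [0,0,-0.005,0,0,0,1],
])

```text
t: 12.38
tcp_pos: [0.4795, -0.1259, 0.1463]
tcp_rot: [-2.359, -2.067, 0.006]
force: [-8.3, 1.9, 1.5]
gripper_width: 0.0253
```

Call:
move_arm([
  [0,0,-0.004,0,0,0,1],
  [0,0,-0.004,0,0,0,1],
  [0,0,-0.004,0,0,0,1],
])

```text
t: 12.63
tcp_pos: [0.4795, -0.1259, 0.1452]
tcp_rot: [-2.359, -2.067, 0.006]
force: [-8.4, 1.0, 2.8]
gripper_width: 0.0255
```

Call:
move_arm([
  [0,0,-0.003,0,0,0,1],
  [0,0,-0.003,0,0,0,1],
  [0,0,-0.003,0,0,0,1],
])

```text
t: 12.88
tcp_pos: [0.4796, -0.1259, 0.145]
tcp_rot: [-2.359, -2.067, 0.006]
force: [-10.7, 2.1, 5.3]
gripper_width: 0.0252
```

Call:
move_arm([
  [0,0,-0.003,0,0,0,1],
  [0,0,-0.003,0,0,0,1],
  [0,0,-0.003,0,0,0,1],
])

```text
t: 13.13
tcp_pos: [0.4796, -0.1259, 0.145]
tcp_rot: [-2.36, -2.067, 0.006]
force: [-11.4, 1.9, 8.9]
gripper_width: 0.0253
```

Seated: z stopped at 0.145 (slot at ≈0.125) with Fz rising. Now I ease the press so that the board comes forward to the tip, while staying lightly pressed down.

Call:
move_arm([
  [-0.003,0.0004,0,0,0,0,1],
  [-0.006,0.0008,0,0,0,0,1],
  [-0.009,0.0012,0,0,0,0,1],
  [-0.009,0.0012,0,0,0,0,1],
])

```text
t: 13.47
tcp_pos: [0.4794, -0.1259, 0.1449]
tcp_rot: [-2.362, -2.07, 0.001]
force: [-6.1, 1.6, 3.3]
gripper_width: 0.0252
```

Call:
move_arm([
  [-0.004,0.0005,0,0,0,0,1],
  [-0.004,0.0005,0,0,0,0,1],
  [-0.004,0.0005,0,0,0,0,1],
])

```text
t: 13.72
tcp_pos: [0.4791, -0.1259, 0.1449]
tcp_rot: [-2.362, -2.07, -0.001]
force: [-5.2, 2.1, 3.7]
gripper_width: 0.0253
```

```bash
python3 - <<'E'
from h import *
f=grab('side'); s=ctrl.state()
print(s['t'],s['tcp_pos'],s['force'],s['moment'])
w=grab('wrist')
a=cv2.resize(f['img'][140:270,245:330],None,fx=4.5,fy=4.5,interpolation=cv2.INTER_CUBIC)
b=cv2.resize(w['img'][125:255,225:325],None,fx=4,fy=4.5,interpolation=cv2.INTER_CUBIC)
cv2.imwrite('pics/m6.png',np.hstack([a,b])[:,:,::-1])
E
```

```text
13.7667 [ 0.47905759 -0.12590777  0.14492969] [-3.96201343  1.41991423  2.8964508 ] [0.41746606 1.19109011 0.01747815]
```

View pics/m6.png

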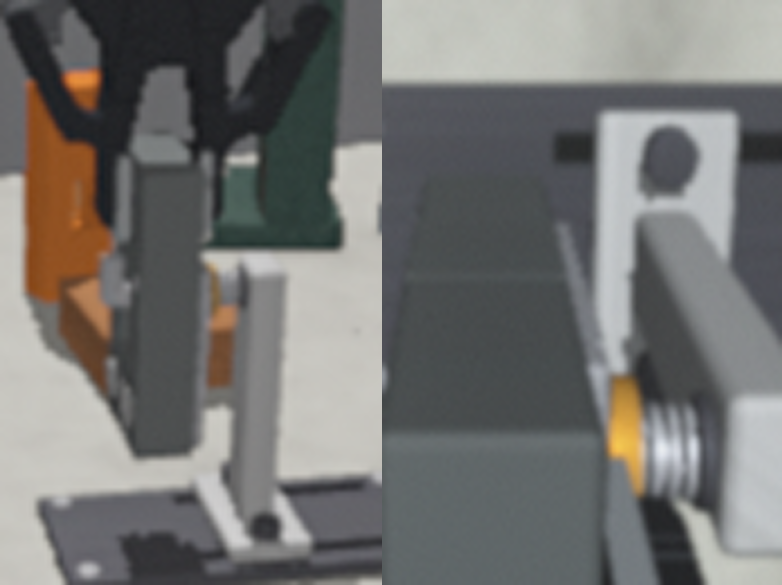

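The side crop shows the board on the arm with the tip at (112,275) in front of it and the dies on the front. In the wrist crop the gauge plate lies between the board and the collar (622,430). I'll ease a little further, then open.

Call:
move_arm([
  [-0.004,0.0005,0,0,0,0,1],
  [-0.007,0.0009,0,0,0,0,1],
  [-0.007,0.0009,0,0,0,0,1],
])

```text
t: 14.07
tcp_pos: [0.4781, -0.1259, 0.1449]
tcp_rot: [2.362, 2.07, 0.003]
force: [-3.1, 2.4, 2.3]
gripper_width: 0.025
```

Call:
move_arm([
  [-0.003,0.0003,0,0,0,0,1],
  [-0.003,0.0003,0,0,0,0,1],
  [-0.003,0.0003,0,0,0,0,1],
])

```text
t: 14.32
tcp_pos: [0.4778, -0.1259, 0.145]
tcp_rot: [2.362, 2.07, 0.003]
force: [0.4, 2.4, 1.5]
gripper_width: 0.025
```

Call:
move_arm([
  [0,0,0,0,0,0,0.66],
  [0,0,0,0,0,0,0.6],
  [0,0,0,0,0,0,0.5],
  [0,0,0,0,0,0,0.4],
  [0,0,0,0,0,0,0.4],
])

```text
t: 14.73
tcp_pos: [0.4769, -0.1263, 0.1446]
tcp_rot: [2.363, 2.07, -0.0]
force: [0.1, -0.2, 0.4]
gripper_width: 0.0514
```

Call:
move_arm([
  [0,0,0,0,0,0,0.3],
  [0,0,0,0,0,0,0.3],
  [0,0,0,0,0,0,0.3],
])

```text
t: 14.98
tcp_pos: [0.4767, -0.126, 0.1445]
tcp_rot: [2.363, 2.07, -0.0]
force: [-0.3, 0.8, -0.0]
gripper_width: 0.0597
```

Released cleanly. Retreat straight up, then look.

Call:
move_arm([
  [0,0,0.04,0,0,0,0.3],
  [0,0,0.1,0,0,0,0.3],
  [0,0,0.2,0,0,0,0.3],
  [0,0,0.32,0,0,0,0.3],
  [0,0,0.44,0,0,0,0.3],
])

```text
t: 15.4
tcp_pos: [0.4761, -0.1257, 0.256]
tcp_rot: [-2.362, -2.07, 0.001]
force: [0.6, -0.3, -0.5]
gripper_width: 0.0598
```

Call:
move_arm([
  [-0.06,0,0.05,0,0,0,0.3],
  [-0.12,0,0.1,0,0,0,0.3],
  [-0.16,0,0.12,0,0,0,0.3],
  [-0.16,0,0.12,0,0,0,0.3],
  [-0.16,0,0.12,0,0,0,0.3],
])

```text
t: 15.82
tcp_pos: [0.4366, -0.126, 0.2847]
tcp_rot: [2.363, 2.069, 0.001]
force: [0.6, -0.0, -0.1]
gripper_width: 0.0599
```

```bash
python3 - <<'E'
from h import *
import pickle
np.set_printoptions(precision=4,suppress=True)
S,D=grab('scene'),grab('side'); s=ctrl.state(); print(s['t'],s['tcp_pos'],s['force'])
F=pickle.load(open('F0.pkl','rb'))
# loose items: mean image change around each one
for n,(u,v) in dict(loupe=(299,283),ring=(188,247),tin=(346,243),orange=(183,178)).items():
    a=F['scene']['img'][v-11:v+12,u-13:u+14].astype(int); b=S['img'][v-11:v+12,u-13:u+14].astype(int); print(n,abs(a-b).mean())
a=cv2.resize(D['img'][140:270,245:335],None,fx=4.4,fy=4.4,interpolation=cv2.INTER_CUBIC)
b=cv2.resize(S['img'][150:280,230:325],None,fx=4.2,fy=4.4,interpolation=cv2.INTER_CUBIC)
cv2.imwrite('pics/end.png',np.hstack([a,b])[:,:,::-1]); print(a.shape,b.shape)
E
```

```text
15.9167 [ 0.4366 -0.1258  0.2836] [ 0.4297  0.156  -0.2763]
loupe 4.253354804079442
ring 1.818035426731079
tin 1.4111647879763822
orange 2.54320987654321
(572, 396, 3) (572, 399, 3)
```

View pics/end.png

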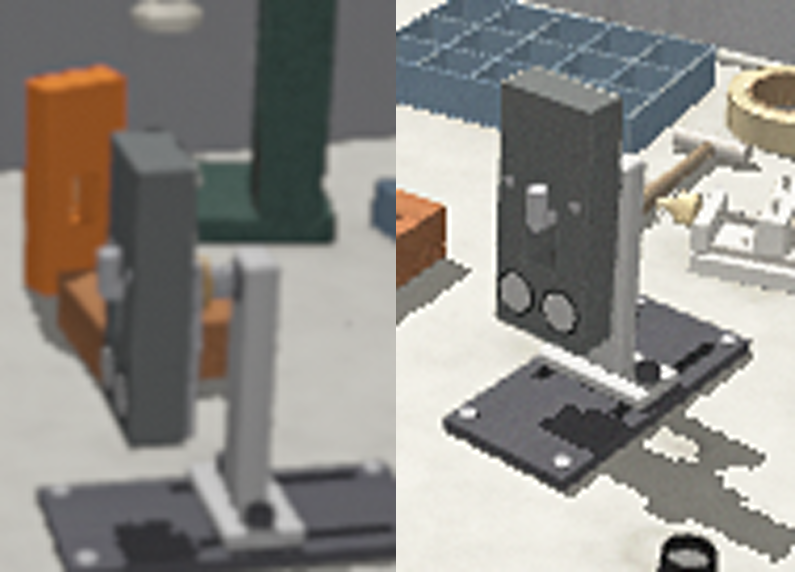

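The final picture shows the board hanging behind the tip (side crop (108,270), scene crop (538,205)), with both dies facing out at (515,293) and (560,312). The orange block, loupe and base look undisturbed. I'll do a numeric check that it hangs straight.

```bash
python3 - <<'E'
from h import *
np.set_printoptions(precision=1,suppress=True)
a=np.radians(-7.5); ex=np.array([np.cos(a),np.sin(a),0]); ey=np.array([-ex[1],ex[0],0]); ez=np.array([0,0,1.])
o=np.array([.4775,-.1252,.125])
C={(i,j,k):o+i*.013*ex+j*.028*ey+k*ez for i in(-1,1) for j in(-1,1) for k in(.056,-.07)}
for n in('scene','side'):
    f=grab(n); P=proj(f,list(C.values()))
    hull=cv2.convexHull(P.astype(np.float32))[:,0]
    im=f['img'].astype(int); g=im.mean(2); sat=im.max(2)-im.min(2)
    x0,y0=P.min(0).astype(int)-8; x1,y1=P.max(0).astype(int)+8
    m=np.zeros(g.shape,np.uint8); m[y0:y1,x0:x1]=((sat<18)&(g<122))[y0:y1,x0:x1]
    m=cv2.morphologyEx(m,cv2.MORPH_OPEN,np.ones((3,3)))
    h=cv2.fillConvexPoly(np.zeros_like(m),hull.astype(np.int32),1)
    H=np.ptp(P[:,1])
    print(n,'hull rows',P[:,1].min(),P[:,1].max())
    for r in np.linspace(P[:,1].min()+16,P[:,1].max()-16,7).astype(int):
        c=int((hull[:,0].min()+hull[:,0].max())/2)
        xs=np.flatnonzero(m[r]); hs=np.flatnonzero(h[r]); print(r,'seen',xs.min(),xs.max(),'expected',hs.min(),hs.max())
    col=np.flatnonzero(m[:,int(P[:,0].mean())]); hc=np.flatnonzero(h[:,int(P[:,0].mean())]); print('col',col.min(),col.max(),hc.min(),hc.max())
E
```

```text
scene hull rows 164.3199748101181 231.50146485422442
180 seen 255 283 expected 252 283
186 seen 255 282 expected 252 282
192 seen 254 283 expected 252 282
197 seen 254 282 expected 251 282
203 seen 254 282 expected 251 281
209 seen 254 281 expected 251 281
215 seen 261 281 expected 251 281
col 172 238 166 228
side hull rows 167.8017002754837 241.67773483771424
183 seen 270 290 expected 270 291
190 seen 270 298 expected 270 290
197 seen 272 288 expected 270 290
204 seen 268 298 expected 269 290
211 seen 270 289 expected 269 289
218 seen 269 290 expected 269 289
225 seen 268 289 expected 269 289
col 159 241 167 241
```

```bash
python3 -c "
from cell import ctrl
s=ctrl.state(); print(s['t'],s['force']); print(ctrl.close_job())"
```

```text
16.0167 [0.27844468 0.49940979 0.4264323 ]
the job is handed in; nothing more can be done
None
```

The die board hangs on the hook in front of the gauge plate, dies facing away from the post. I handed the job in at 16.0 s, with the gripper open and well clear.

**Hanging:** I gripped the grey board in the wooden stand, lifted it out and threaded its slot over the tip. I pressed the gauge plate back with about 8–9 N and lowered the board until it stopped at the expected height, with the slot at about 125 mm. At seating the wrist's x force peaked at 11.4 N, below the 15 N limit. I then eased the press, released and moved away upwards.

**Last checks:**
- **Hang:** The last pictures show the board behind the tip with both dies outward. Its edges fit a straight-hanging board within about 3 pixels in the rows that could be read cleanly. The gauge plate was last seen clearly between board and collar just before release; afterwards the board mostly hides it.
- **Loose items:** The image patches around the loupe, ring, tin and orange block barely changed. The loupe's changed most, probably from shadow, since it looks in place.

**Disagreements:**
- **Hook's y position:** The scene and side cameras put the hook about 8 mm away in y from the wrist camera. I trusted the wrist view measured against the board itself, and the board threaded without contact.
- **Bottom edge in the scene view:** The final check there read about 10 pixels too low and the top edge about 6. I put the bottom down to the dark base or shadow below the board and the top to a small calibration offset. The bottom edge in the side view matched exactly; the top edge there read 8 pixels high, which I left unexplained.

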